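# Turn the snack-cup carousel to its filling place

### The arm

A 6-joint arm with a two-finger parallel gripper is mounted at the origin on the work surface. World frame = base frame: x ahead of the robot, y to its left, z up, the work surface at z = 0. Lengths are in mm, angles in rad, forces in N, time in s.
With the tool pointing down it reaches from about 375 to 925 mm from the base axis. Payload 5.7 kg.
Tool frame: the origin (TCP) lies at the very end of the fingers, on their centre line; the grasp point (between the pads) lies 19 mm behind it; z points along the fingers, y is the line along which they close (so a half turn about z gives the same grasp; the last joint's range is limited). The gripper opens to 88 mm and grips with 3 to 60 N. Pads are 20 mm wide; open, the fingers measure 115 mm over their backs; the gripper's body (75 mm by 178 mm) begins 61 mm behind the grasp point.
Start: joints at [-1.364, 0.359, 1.51, -0, 1.272, -0.115], TCP at [189.749, -569.173, 222.623] pointing down, gripper open.
Joint ranges: [-2.97, 2.97], [-1.01, 2.36], [0.21, 2.38], [-0.96, 4.11], [0.2, 2.71], [-2.98, 2.98]. Speed limits (rad/s): [2.39, 2.39, 3.14, 3.14, 3.14, 3.14].

### API

Orientations are given as a 3x3 rotation matrix whose columns are the frame's x, y, z axes.
In Python, from station import get_obs, capture, hand_in gives the robot as it stands.
- The arm moves only by the tool arm_command, never from a script. Its argument "rows" is a list of rows, each an object with "xyz": the shift along the tool's x, y, z scaled (see below), a list of three; "angular": the turn, a rotation vector about the tool's x, y, z scaled (see below), a list of three; "jaw": the finger opening in mm, from 0 to 87.8. In form: [{"xyz": [tx, ty, tz], "angular": [wx, wy, wz], "jaw": jaw}, ...]. A call has 1 to 12 rows; each row is the pose to reach, as a shift and turn from the pose commanded when the call began, along the tool's axes at that moment; what a row does not reach only later rows make up. The controller multiplies each number of a shift by 10 cm and each number of a turn by 30 degrees. A row lasts 1/12 s, in which the tool goes at most 41.7 mm and 7.16 degrees, less where a joint would pass 70% of its speed; a pose out of reach is approached as far as the arm can. A call with a number of a shift or a turn outside -1 to 1 is refused whole. A call with a gripper value outside its range is refused whole. The fingers move at their own pace and stop on an object; "squeeze" is the grip in N (left out, the last holds). Time passes only in rows, so rows that repeat a pose let the fingers close. It gives the time, the measured TCP pose, the force, the opening and the grip force at its end, in the units of the state.
- get_obs(): the state, without advancing time (a new reading comes with each control period).
- capture(name): name is "scene" or "side" or "wrist"; returns a dict with "pixels" (384x512x3 uint8, red, green, blue), "fx", "fy", "cx", "cy" (pixels), "world_from_camera" (4x4, takes a point from camera to world coordinates). Camera axes: x right, y up, looking along -z (the intrinsics and any distortion apply to the point x, -y, -z); pixel columns grow to the right and rows downward; lengths in mm; the calibration is good to about 2 mm. The wrist camera is an equidistant fisheye: a pixel r from the principal point sees the ray r / f radians off the axis. A picture is of the moment at which its call begins. There is no depth.
- hand_in(): hands the job in; it is judged then, once.
The state is a dict: "time_s": time; "joints": joint angles; "qd": joint speeds; "joint_torque": joint torques, N m; "position": TCP position; "tool_rot": TCP orientation; "force": force on the tool from outside, world axes, zero at the start; "ft_torque": the same for the moment, N m; "opening": opening from 0.0 (shut) to 1.0 (fully open); "gripper_force": force on a finger pad.
Only numpy, scipy, OpenCV 4.12 (cv2) and the standard library are available. Lean on these libraries where they do the work, as an engineer would, in place of code of your own. Each camera call takes 0.05 s, during which the arm holds its last target. There are 200 camera calls.

### The job

The large snack cup is about to be filled, so bring it over the round trivet that catches the crumbs: turn the chrome carousel by gently pushing one of its arms with a fingertip until the large cup hangs centred above the trivet, and leave it there at rest. Nothing is gripped or lifted; do not touch the hanging cups, and leave the trivet and everything else on the bar where they are.

Things in the scene. Friction and masses are not known exactly. Their poses are not given: they have to be found in the camera images.
- carousel: fixed chrome foot of the carousel, a disc 130 mm across with an upright 16 mm post; origin at the centre of its underside on the granite, on the turning axis (vertical). Cannot be moved. Its own yaw means nothing for the job.
- rotor: turning top of the carousel: a hub 40 mm across (rising 15 mm above the origin) and four straight level round arms 8 mm thick, 90 degrees apart. Origin on the vertical turning axis at the arms' mid-height, 220 mm above the granite; z up. Arm 1 (its +x) carries the large cup, arms 2 (+y) and 4 (-y) small cups. It turns either way without stops; light drag, some 2 N at 65 mm; stays where it is left.
- empty_clip (a point): outer end of arm 3 (the rotor's -x), with an empty clip, 124 mm from the axis, at the arms' mid-height. All arms are bare from 20 mm from the axis out to about 106 mm (large cup's arm) or 117 mm (the other three); there a clip 16 mm wide, reaching 20 mm down, takes the near rim of the cup.
- big_cup: large open white plastic snack cup, 74 mm across the mouth and 85 mm high, hanging mouth up from arm 1, its underside 132 mm above the granite; origin at the centre of its mouth, 150 mm from the turning axis, 3 mm below the arm's centre line. It hangs plumb in a stiff sprung clip that gives only a little.
- small_cup_1: small open white plastic cup, 52 mm across and 50 mm high, hanging likewise from arm 2, origin at the centre of its mouth, 150 mm from the axis, 3 mm below the arm's centre line
- small_cup_2: the same small cup on arm 4
- trivet: lime green silicone trivet, a flat disc 150 mm across and 9 mm thick with raised rings, lying loose under the sweep of the cups, its centre about 150 mm (within 12 mm) from the turning axis; origin at the centre of its underside
- butter_dish: white ceramic butter dish, 130 x 90 mm with a round domed lid and ball knob, 90 mm high; stands loose under the sweep of the cups; origin at the centre of its underside
- bowl: ceramic cereal bowl, 116 mm across, 50 mm high, loose under the sweep of the cups; origin under its centre
- sugar_jar: ceramic sugar jar with a steel cap, 60 mm across, 85 mm high, loose under the sweep of the cups; origin under its centre
- whisk: steel whisk 270 mm long lying on the granite along its x axis; origin on the granite near its middle
- mug: mug, 80 mm across, 95 mm high, standing to the robot's left; origin under its centre
- pepper_mill: wooden pepper mill, 56 mm across, 190 mm high, standing to the robot's right; origin under its centre
- spare_cup: small white plastic cup standing on the granite to the robot's right, 52 mm across, 50 mm high; origin under its centre
Not all that is in view belongs to the job. Leave any black or blue look-alike of the trivet alone.

How it is judged (in metres and radians):
On the way:
1. a finger pushes on the carousel's turning top (contact force between the fingers and rotor above 0.3 N), for 0.04 s.
At the end, for the whole second after the job is handed in: the large cup's centre is within 30 mm (seen from above) of the trivet's centre, the carousel is at rest (under 0.05 rad/s), the trivet is within 10 mm and every other loose thing within 15 mm of where it began (horizontal distance between big_cup and trivet below 0.03 m and angular speed of rotor below 0.05 rad/s and distance of trivet from where it was at the start of the episode below 0.01 m and distance of each of butter_dish, bowl, sugar_jar, whisk, mug, pepper_mill, spare_cup from where it was at the start of the episode below 0.015 m); the robot touches nothing.
It fails at once if the trivet is pushed along or lifted (over 10 mm) (distance of trivet from where it was at the start of the episode above 0.01 m).
It fails at once if a hanging cup is touched by the robot (contact force between any of the fingers, the arm and big_cup above 1 N or contact force between any of the fingers, the arm and small_cup_1 above 1 N or contact force between any of the fingers, the arm and small_cup_2 above 1 N).
It fails at once if the carousel is gripped or shoved hard (over 20 N) (contact force between any of the fingers, the arm and rotor above 20 N).
It fails at once if another loose thing on the bar is displaced or lifted (over 15 mm) (distance of any of butter_dish, bowl, sugar_jar, whisk, mug, pepper_mill, spare_cup from where it was at the start of the episode above 0.015 m).
It also fails if it takes over 48 s, if anything falls off the work surface, if the arm or the gripper's body presses on something with over 40 N, if the wrist force passes 120 N, or if a joint passes its speed limit or range.

## Working session

There is one attempt and no reset: what is moved stays moved. The work goes in short steps, Python scripts to look and compute and a tool call to move; the robot and the scene stay as the last step left them, time stands still between calls to the robot, and variables do not carry over. Pictures are saved under pics/ and viewed, at most 10 in all, crops included, and the job is handed in when it is done.

Besides the shell and the picture viewer there is one more tool, called after "Emit:" as a command line: name --argument value ..., lists and objects as JSON in quotes. arm_command: Moves the arm, as the interface text tells. Its arguments: {"type":"object","properties":{"rows":{"type":"array"},"squeeze":{"type":"number"}},"required":["rows"]}

```bash
mkdir -p pics; cat > h.py <<'E'
import numpy as np,cv2
from station import get_obs,capture
def snap(n,f):
    c=capture(n); cv2.imwrite('pics/'+f,c['pixels'][:,:,::-1]); np.savez('pics/'+f+'.npz',**c); return c
def ray(c,u,v):
    d=np.array([(u-c['cx'])/c['fx'],-(v-c['cy'])/c['fy'],-1.]); T=np.array(c['world_from_camera']); return T[:3,3],T[:3,:3]@d
def atz(c,u,v,z):
    o,d=ray(c,u,v); return o+d*(z-o[2])/d[2]
def proj(c,p):
    T=np.array(c['world_from_camera']); q=T[:3,:3].T@(np.array(p,float)-T[:3,3]); return c['cx']+c['fx']*q[0]/-q[2], c['cy']-c['fy']*q[1]/-q[2]
E
python3 - <<'E'
from h import *
a=snap('scene','a.png');b=snap('side','b.png')
for c in(a,b): print(c['fx'],np.round(c['world_from_camera'],2).tolist(),[k for k in c])
im=np.hstack([a['pixels'],b['pixels']])
for n,c in(('a',a),('b',b)): cv2.imwrite(f'pics/{n}2.png',cv2.resize(c['pixels'][:,:,::-1],(800,600),interpolation=cv2.INTER_CUBIC))
o=get_obs();print(o['time_s'],np.round(o['tool_rot'],3).tolist())
E
```

```text
401.2520337707338 [[0.86, -0.42, 0.27, 889.98], [0.5, 0.74, -0.45, -603.53], [-0.01, 0.53, 0.85, 1258.72], [0.0, 0.0, 0.0, 1.0]] ['pixels', 'fx', 'fy', 'cx', 'cy', 'world_from_camera']
385.62075370746294 [[-0.73, 0.47, -0.5, -170.07], [-0.69, -0.49, 0.53, 732.51], [0.0, 0.73, 0.68, 1103.99], [0.0, 0.0, 0.0, 1.0]] ['pixels', 'fx', 'fy', 'cx', 'cy', 'world_from_camera']
0.1 [[0.949, 0.316, -0.0], [0.316, -0.949, 0.002], [0.0, -0.002, -1.0]]
```

View pics/a2.png

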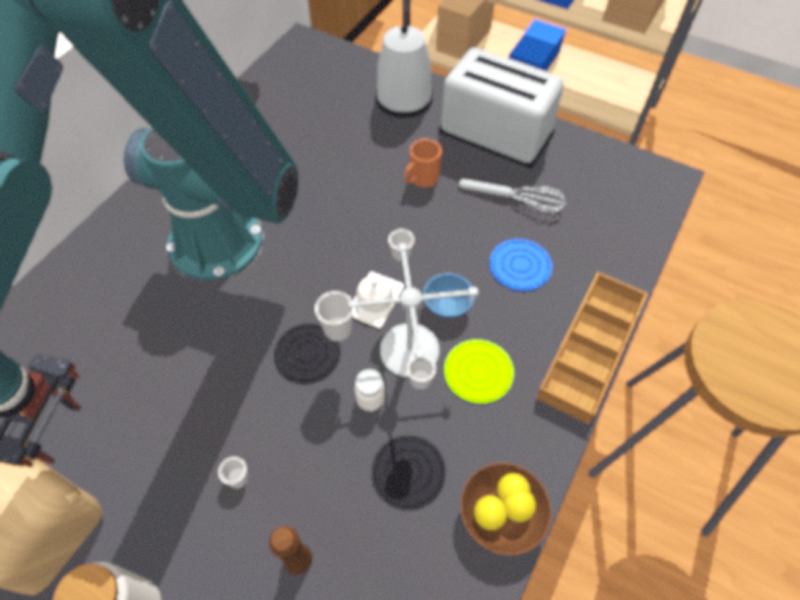

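View pics/b2.png

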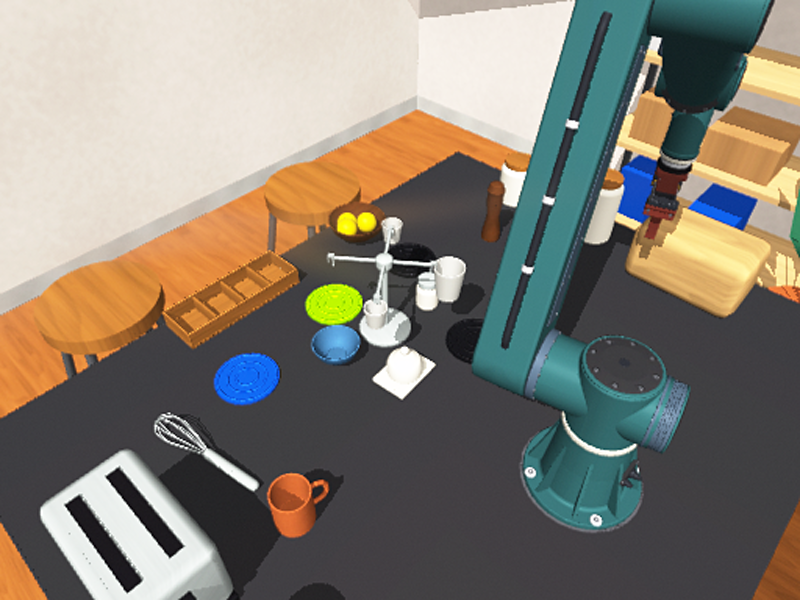

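Candidates in the scene view: the lime trivet at (479,371), black discs at (307,353) and (409,471), and a blue disc at (521,264). I choose the lime one. For the cups, the large one is at (335,306), the small ones at (401,240) and (421,370), and the spare at (233,470). The empty clip is at (474,292).

```bash
cat > m.py <<'E'
from h import *
def load(f): return dict(np.load(f'pics/{f}.png.npz'))
E
python3 - <<'E'
from m import *
a,b=load('a'),load('b'); s=512/800
def A(c,n,u,v,z): print(n,np.round(atz(c,u*s,v*s,z)[:2]))
for c,L in((a,[('hub',411,297,232),('clip3',474,292,220),('big',335,304,217),('s_up',401,239,217),('s_dn',421,369,217),('foot',409,350,6)]),
 (b,[('hub',384,261,232),('clip3',331,260,220),('big',450,267,217),('s_far',392,228,217),('s_near',376,309,217),('foot',384,328,6)])):
    for l in L: A(c,*l)
    hsv=cv2.cvtColor(c['pixels'],cv2.COLOR_RGB2HSV); m=cv2.inRange(hsv,(30,150,120),(50,255,255))
    n,l,st,ce=cv2.connectedComponentsWithStats(m); i=1+np.argmax(st[1:,4])
    ys,xs=np.where(l==i); e=cv2.fitEllipse(cv2.convexHull(np.c_[xs,ys].astype(np.int32)))
    print('trivet',atz(c,*e[0],9),st[i],e)
# refs: butter, bowl, jar
for n,u,v,z in(('butter',376,300,40),('bowl',448,290,50),('jar',369,379,85),('mug',425,150,95),('pepper',285,538,190),('spare',233,463,50)): A(a,n,u,v,z)
c=a; im=cv2.resize(a['pixels'][115:275,165:345,::-1],(800,711),interpolation=cv2.INTER_CUBIC)[:600]; cv2.imwrite('pics/a3.png',im)
E
```

```text
hub [583. -32.]
clip3 [681.  47.]
big [ 458. -111.]
s_up [490.  91.]
s_dn [ 671. -150.]
foot [581. -31.]
trivet [738.14487445  -1.86309362   9.        ] [ 284  218   45   40 1411] ((305.9833068847656, 237.48898315429688), (40.05829620361328, 44.416690826416016), 105.84578704833984)
hub [567. -15.]
clip3 [668.  56.]
big [ 456. -116.]
s_far [ 653. -132.]
s_near [482.  97.]
foot [574. -19.]
trivet [730.74348749  10.8450713    9.        ] [195 182  37  26 770] ((213.33262634277344, 194.26065063476562), (26.31083106994629, 36.79412078857422), 84.16488647460938)
butter [460.  28.]
bowl [593. 128.]
jar [ 562. -166.]
mug [354. 452.]
pepper [ 620. -515.]
spare [ 415. -439.]
```

View pics/a3.png

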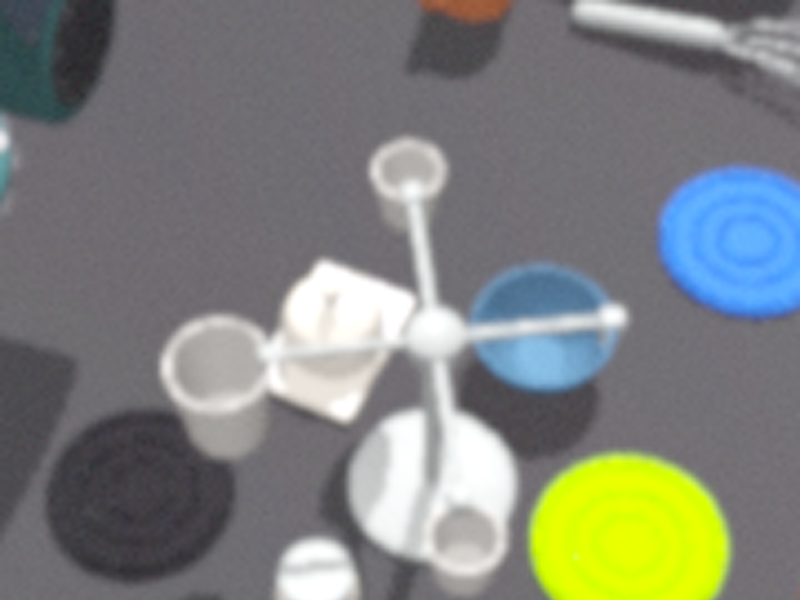

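The lime disc is the trivet: it bears about 10.7° from the axis, at roughly 158 mm. Axis is about (575,-23). Arm 1 points to about 217° and arm 3 to about 37°, so the rotor must turn about +154°. I'll place a closed fingertip in the sector clockwise of arm 3, raising the tool before crossing.

Emit:
arm_command --rows '[{"xyz": [0,0,-0.5],"angular": [0,0,0],"jaw": 0},{"xyz": [0,0,-1],"angular": [0,0,0],"jaw": 0},{"xyz": [0.5,-0.3,-1],"angular": [0,0,0],"jaw": 0},{"xyz": [1,-0.6,-1],"angular": [0,0,0],"jaw": 0},{"xyz": [1,-0.6,-1],"angular": [0,0,0],"jaw": 0},{"xyz": [1,-0.6,-1],"angular": [0,0,0],"jaw": 0}]'

```text
time_s: 0.6
position: [268.8, -476.0, 323.4]
tool_rot: [[0.948, 0.32, 0.002], [0.32, -0.948, 0.002], [0.003, -0.001, -1.0]]
force: [-0.5, 0.5, -0.3]
opening: 0.586
gripper_force: 0.0
```

Emit:
arm_command --rows '[{"xyz": [0.5,-0.3,0],"angular": [0,0,0],"jaw": 0},{"xyz": [1,-0.6,0],"angular": [0,0,0],"jaw": 0},{"xyz": [1,-0.6,0],"angular": [0,0,0],"jaw": 0},{"xyz": [1,-0.6,0],"angular": [0,0,0],"jaw": 0}]'

```text
time_s: 0.93
position: [344.0, -387.8, 322.3]
tool_rot: [[0.947, 0.32, 0.001], [0.32, -0.947, 0.003], [0.002, -0.003, -1.0]]
force: [-0.1, 0.5, 0.4]
opening: 0.28
gripper_force: 0.0
```

Emit:
arm_command --rows '[{"xyz": [0.5,-0.3,0],"angular": [0,0,0],"jaw": 0},{"xyz": [1,-0.6,0],"angular": [0,0,0],"jaw": 0},{"xyz": [1,-0.6,0],"angular": [0,0,0],"jaw": 0},{"xyz": [1,-0.6,0],"angular": [0,0,0],"jaw": 0}]'

```text
time_s: 1.27
position: [419.9, -300.1, 322.3]
tool_rot: [[0.947, 0.32, 0.001], [0.32, -0.947, 0.003], [0.002, -0.002, -1.0]]
force: [-0.2, -0.3, -0.3]
opening: 0.007
gripper_force: 0.0
```

Emit:
arm_command --rows '[{"xyz": [0.5,-0.3,0],"angular": [0,0,0],"jaw": 0},{"xyz": [1,-0.6,0],"angular": [0,0,0],"jaw": 0},{"xyz": [1,-0.6,0],"angular": [0,0,0],"jaw": 0},{"xyz": [1,-0.6,0],"angular": [0,0,0],"jaw": 0}]'

```text
time_s: 1.6
position: [496.0, -212.2, 322.2]
tool_rot: [[0.947, 0.32, 0.001], [0.32, -0.947, 0.002], [0.002, -0.002, -1.0]]
force: [0.6, -1.1, -0.4]
opening: 0.006
gripper_force: 0.0
```

Emit:
arm_command --rows '[{"xyz": [0.5,-0.3,0],"angular": [0,0,0],"jaw": 0},{"xyz": [1,-0.6,0],"angular": [0,0,0],"jaw": 0},{"xyz": [1,-0.6,0],"angular": [0,0,0],"jaw": 0},{"xyz": [1,-0.6,0],"angular": [0,0,0],"jaw": 0},{"xyz": [1,-0.6,0],"angular": [0,0,0],"jaw": 0}]'

```text
time_s: 2.02
position: [569.4, -126.9, 321.9]
tool_rot: [[0.948, 0.318, -0.001], [0.318, -0.948, -0.001], [-0.002, 0.0, -1.0]]
force: [-1.1, -0.4, 0.5]
opening: 0.004
gripper_force: 0.0
```

Emit:
arm_command --rows '[{"xyz": [0.5,-0.3,0],"angular": [0,0,0],"jaw": 0},{"xyz": [1,-0.62,0],"angular": [0,0,0],"jaw": 0},{"xyz": [1,-0.62,0],"angular": [0,0,0],"jaw": 0},{"xyz": [1,-0.62,0],"angular": [0,0,0],"jaw": 0},{"xyz": [1,-0.62,0],"angular": [0,0,0],"jaw": 0}]'

```text
time_s: 2.43
position: [644.3, -37.3, 321.9]
tool_rot: [[0.948, 0.317, -0.002], [0.317, -0.948, -0.001], [-0.002, 0.0, -1.0]]
force: [-0.5, -0.4, -0.2]
opening: 0.006
gripper_force: 0.0
```

```bash
python3 - <<'E'
from h import *
c=snap('wrist','w.png'); print(c['fx'],c['cx'],c['cy'],np.round(c['world_from_camera'],3).tolist(),np.round(get_obs()['position'],1))
cv2.imwrite('pics/w2.png',cv2.resize(c['pixels'][:,:,::-1],(800,600),interpolation=cv2.INTER_CUBIC))
E
```

```text
297.3186396354542 260.1257845466606 193.3116876853695 [[0.316, 0.91, 0.267, 716.973], [-0.949, 0.303, 0.089, -13.492], [-0.0, -0.281, 0.96, 484.131], [0.0, 0.0, 0.0, 1.0]] [643.6 -38.  322.1]
```

View pics/w2.png

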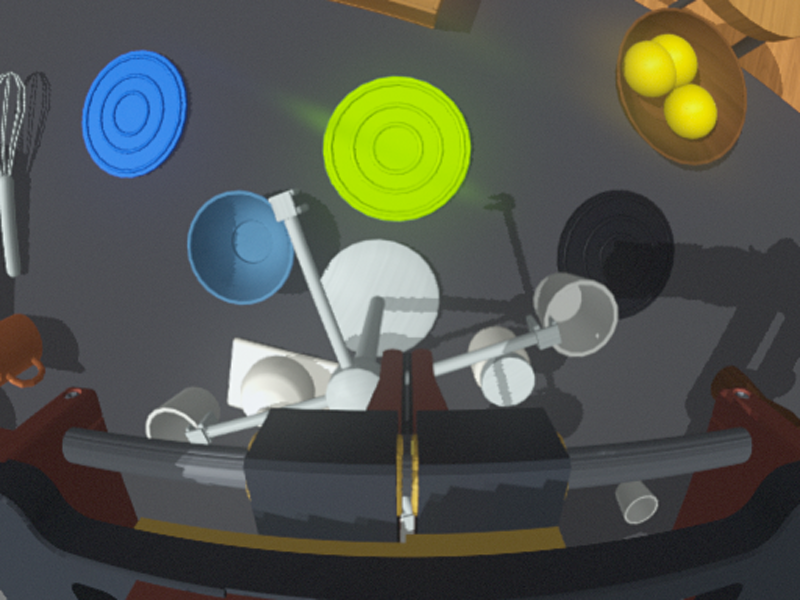

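The wrist view shows the trivet at (397,148), the foot disc around (380,297), clip 3 at (285,205), the hub at (353,388) and arm 2's small cup mouth at (581,318). The fingertips are in the sector between arms 2 and 3.

```bash
cat >> h.py <<'E'
def fz(c,u,v,z):
    x=np.array([u-c['cx'],v-c['cy']])/c['fx']; r=np.hypot(*x); d=np.array([x[0]/r*np.sin(r),-x[1]/r*np.sin(r),-np.cos(r)])
    T=np.array(c['world_from_camera']); d=T[:3,:3]@d; return T[:3,3]+d*(z-T[2,3])/d[2]
E
python3 - <<'E'
from m import *
w=load('w'); s=.64
P={}
for n,u,v,z in(('trivet',397,148,9),('trivL',323,146,5),('trivR',471,150,5),('footL',320,290,3),('footR',440,300,3),('clip3',285,203,220),('hub',353,385,234),('small2',581,316,217),('jar',510,378,85)):
    P[n]=fz(w,u*s,v*s,z)[:2]; print(n,P[n].round(1))
for nm,ax in(('foot',(P['footL']+P['footR'])/2),('hub',P['hub'])):
    for n in('trivet','clip3','small2'):
        d=P[n]-ax; print(nm,n,np.hypot(*d).round(1),np.degrees(np.arctan2(d[1],d[0])).round(1))
E
```

```text
trivet [735.    2.6]
trivL [714.7  75.9]
trivR [758.  -69.1]
footL [566.5  35.2]
footR [596.9 -91.6]
clip3 [678.   47.6]
hub [587.9 -22.5]
small2 [ 669.  -146.3]
jar [ 565.1 -169.5]
foot trivet 156.4 11.4
foot clip3 122.5 38.2
foot small2 146.9 -53.5
hub trivet 149.2 9.7
hub clip3 114.1 37.9
hub small2 147.9 -56.8
```

Axis refined to (579,-27), arm 3 at 37.5° and trivet at 10.7°, so the turn is +153°. I'll descend in the free sector and then follow an arc of about 72 mm radius.

Emit:
arm_command --rows '[{"xyz": [0.05,0.0,0.3],"angular": [0,0,0],"jaw": 0},{"xyz": [0.05,0.0,0.6],"angular": [0,0,0],"jaw": 0},{"xyz": [0.05,0.0,0.9],"angular": [0,0,0],"jaw": 0},{"xyz": [0.05,0.0,1],"angular": [0,0,0],"jaw": 0},{"xyz": [0.05,0.0,1],"angular": [0,0,0],"jaw": 0}]'

```text
time_s: 2.9
position: [646.0, -36.2, 219.8]
tool_rot: [[0.949, 0.314, -0.007], [0.314, -0.949, 0.0], [-0.006, -0.003, -1.0]]
force: [-0.1, 0.1, 0.6]
opening: 0.006
gripper_force: 0.0
```

Emit:
arm_command --rows '[{"xyz": [0,0.0,0.1],"angular": [0,0,0],"jaw": 0},{"xyz": [0,0.0,0.2],"angular": [0,0,0],"jaw": 0},{"xyz": [0,0.0,0.2],"angular": [0,0,0],"jaw": 0},{"xyz": [0,0.0,0.2],"angular": [0,0,0],"jaw": 0}]'

```text
time_s: 3.23
position: [649.3, -34.6, 203.1]
tool_rot: [[0.949, 0.316, 0.0], [0.316, -0.949, -0.0], [0.0, 0.0, -1.0]]
force: [0.1, 0.4, 0.0]
opening: 0.003
gripper_force: 0.0
```

```bash
cat > arc.py <<'E'
from h import *
def arc(p,a0,a1,n,R=72,ax=(579,-27),k=4):
    Q=np.array(get_obs()['tool_rot'])
    for i in range(k):
        A=np.radians(np.linspace(a0+(a1-a0)*i/k,a0+(a1-a0)*(i+1)/k,n+1)[1:])
        W=np.c_[ax[0]+R*np.cos(A),ax[1]+R*np.sin(A)]-p
        print(i,p,np.round(W@Q[:2,:2]/100,2).tolist()); p=p+W[-1]
E
python3 - <<'E'
from arc import *
p=get_obs()['position'];print(p.round(1))
d=p[:2]-[579,-27];a0=np.degrees(np.arctan2(d[1],d[0]));print(a0,np.hypot(*d))
arc(p[:2],a0,161,12)
E
```

```text
[649.3 -34.6 203.1]
-6.16843155050912 70.68704550304396
0 [649.27778998 -34.59543533] [[0.03, -0.03], [0.04, -0.08], [0.06, -0.12], [0.06, -0.16], [0.07, -0.2], [0.08, -0.25], [0.08, -0.29], [0.08, -0.34], [0.07, -0.38], [0.07, -0.42], [0.06, -0.46], [0.05, -0.51]]
1 [637.52593015  14.9370421 ] [[-0.01, -0.04], [-0.03, -0.08], [-0.05, -0.12], [-0.07, -0.16], [-0.1, -0.2], [-0.12, -0.23], [-0.15, -0.26], [-0.18, -0.3], [-0.21, -0.33], [-0.24, -0.35], [-0.28, -0.38], [-0.32, -0.4]]
2 [594.68695544  43.27033107] [[-0.04, -0.02], [-0.08, -0.04], [-0.12, -0.06], [-0.16, -0.07], [-0.2, -0.08], [-0.24, -0.09], [-0.29, -0.1], [-0.33, -0.1], [-0.38, -0.1], [-0.42, -0.1], [-0.46, -0.1], [-0.51, -0.09]]
3 [543.86544765  35.84555061] [[-0.04, 0.01], [-0.08, 0.02], [-0.13, 0.04], [-0.17, 0.05], [-0.21, 0.07], [-0.24, 0.09], [-0.28, 0.12], [-0.31, 0.14], [-0.35, 0.17], [-0.38, 0.2], [-0.41, 0.24], [-0.44, 0.27]]
```

Emit:
arm_command --rows '[{"xyz": [0.03,-0.03,0],"angular": [0,0,0],"jaw": 0},{"xyz": [0.04,-0.08,0],"angular": [0,0,0],"jaw": 0},{"xyz": [0.06,-0.12,0],"angular": [0,0,0],"jaw": 0},{"xyz": [0.06,-0.16,0],"angular": [0,0,0],"jaw": 0},{"xyz": [0.07,-0.2,0],"angular": [0,0,0],"jaw": 0},{"xyz": [0.08,-0.25,0],"angular": [0,0,0],"jaw": 0},{"xyz": [0.08,-0.29,0],"angular": [0,0,0],"jaw": 0},{"xyz": [0.08,-0.34,0],"angular": [0,0,0],"jaw": 0},{"xyz": [0.07,-0.38,0],"angular": [0,0,0],"jaw": 0},{"xyz": [0.07,-0.42,0],"angular": [0,0,0],"jaw": 0},{"xyz": [0.06,-0.46,0],"angular": [0,0,0],"jaw": 0},{"xyz": [0.05,-0.51,0],"angular": [0,0,0],"jaw": 0}]'

```text
time_s: 4.23
position: [637.7, 15.2, 202.7]
tool_rot: [[0.949, 0.316, 0.0], [0.316, -0.949, -0.001], [-0.0, 0.001, -1.0]]
force: [-0.3, -3.3, -0.7]
opening: 0.006
gripper_force: 1.1
```

Contact at about 3 N, so it is pushing gently. Continuing.

Emit:
arm_command --rows '[{"xyz": [-0.01,-0.04,0],"angular": [0,0,0],"jaw": 0},{"xyz": [-0.03,-0.08,0],"angular": [0,0,0],"jaw": 0},{"xyz": [-0.05,-0.12,0],"angular": [0,0,0],"jaw": 0},{"xyz": [-0.07,-0.16,0],"angular": [0,0,0],"jaw": 0},{"xyz": [-0.1,-0.2,0],"angular": [0,0,0],"jaw": 0},{"xyz": [-0.12,-0.23,0],"angular": [0,0,0],"jaw": 0},{"xyz": [-0.15,-0.26,0],"angular": [0,0,0],"jaw": 0},{"xyz": [-0.18,-0.3,0],"angular": [0,0,0],"jaw": 0},{"xyz": [-0.21,-0.33,0],"angular": [0,0,0],"jaw": 0},{"xyz": [-0.24,-0.35,0],"angular": [0,0,0],"jaw": 0},{"xyz": [-0.28,-0.38,0],"angular": [0,0,0],"jaw": 0},{"xyz": [-0.32,-0.4,0],"angular": [0,0,0],"jaw": 0}]'

```text
time_s: 5.23
position: [594.5, 43.6, 202.8]
tool_rot: [[0.949, 0.316, 0.0], [0.316, -0.949, 0.0], [0.0, -0.0, -1.0]]
force: [2.0, -1.8, 0.6]
opening: 0.004
gripper_force: 0.9
```

Emit:
arm_command --rows '[{"xyz": [-0.04,-0.02,0],"angular": [0,0,0],"jaw": 0},{"xyz": [-0.08,-0.04,0],"angular": [0,0,0],"jaw": 0},{"xyz": [-0.12,-0.06,0],"angular": [0,0,0],"jaw": 0},{"xyz": [-0.16,-0.07,0],"angular": [0,0,0],"jaw": 0},{"xyz": [-0.2,-0.08,0],"angular": [0,0,0],"jaw": 0},{"xyz": [-0.24,-0.09,0],"angular": [0,0,0],"jaw": 0},{"xyz": [-0.29,-0.1,0],"angular": [0,0,0],"jaw": 0},{"xyz": [-0.33,-0.1,0],"angular": [0,0,0],"jaw": 0},{"xyz": [-0.38,-0.1,0],"angular": [0,0,0],"jaw": 0},{"xyz": [-0.42,-0.1,0],"angular": [0,0,0],"jaw": 0},{"xyz": [-0.46,-0.1,0],"angular": [0,0,0],"jaw": 0},{"xyz": [-0.51,-0.09,0],"angular": [0,0,0],"jaw": 0}]'

```text
time_s: 6.23
position: [543.4, 35.9, 202.7]
tool_rot: [[0.949, 0.316, 0.0], [0.316, -0.949, 0.0], [0.001, -0.0, -1.0]]
force: [3.7, 0.5, 0.5]
opening: 0.001
gripper_force: 1.1
```

Emit:
arm_command --rows '[{"xyz": [-0.04,0.01,0],"angular": [0,0,0],"jaw": 0},{"xyz": [-0.08,0.02,0],"angular": [0,0,0],"jaw": 0},{"xyz": [-0.13,0.04,0],"angular": [0,0,0],"jaw": 0},{"xyz": [-0.17,0.05,0],"angular": [0,0,0],"jaw": 0},{"xyz": [-0.21,0.07,0],"angular": [0,0,0],"jaw": 0},{"xyz": [-0.24,0.09,0],"angular": [0,0,0],"jaw": 0},{"xyz": [-0.28,0.12,0],"angular": [0,0,0],"jaw": 0},{"xyz": [-0.31,0.14,0],"angular": [0,0,0],"jaw": 0},{"xyz": [-0.35,0.17,0],"angular": [0,0,0],"jaw": 0},{"xyz": [-0.38,0.2,0],"angular": [0,0,0],"jaw": 0},{"xyz": [-0.41,0.24,0],"angular": [0,0,0],"jaw": 0},{"xyz": [-0.44,0.27,0],"angular": [0,0,0],"jaw": 0}]'

```text
time_s: 7.23
position: [510.1, -4.2, 202.6]
tool_rot: [[0.949, 0.316, -0.0], [0.316, -0.949, 0.0], [-0.0, -0.0, -1.0]]
force: [1.9, 2.3, 1.1]
opening: 0.006
gripper_force: 0.9
```

```bash
python3 - <<'E'
from arc import *
p=get_obs()['position'];print(p.round(1))
d=p[:2]-[579,-27];a0=np.degrees(np.arctan2(d[1],d[0]));print(a0,np.hypot(*d))
c=snap('wrist','w3.png');cv2.imwrite('pics/w32.png',cv2.resize(c['pixels'][:,:,::-1],(800,600),interpolation=cv2.INTER_CUBIC))
c=snap('scene','a4.png');cv2.imwrite('pics/a42.png',cv2.resize(c['pixels'][115:300,150:390,::-1],(778,600),interpolation=cv2.INTER_CUBIC))
E
```

```text
[510.1  -4.2 202.6]
161.68789081472207 72.56988810373872
```

View pics/w32.png

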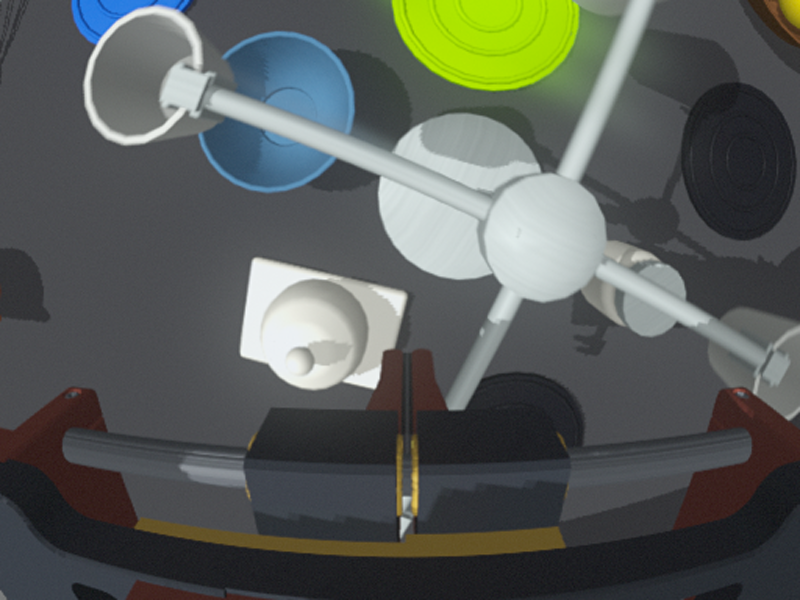

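View pics/a42.png

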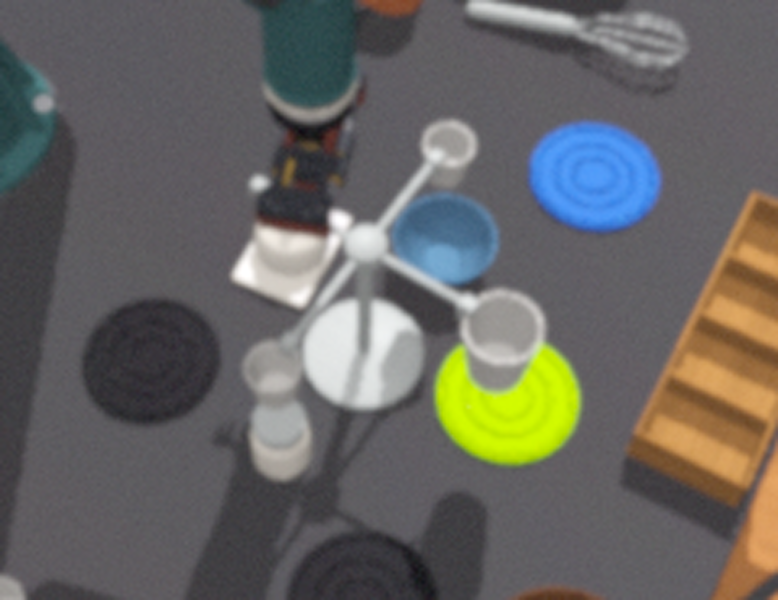

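The wrist view shows the hub at (545,235) and the small-cup arms' clips at (188,88) and (775,365). The scene crop shows the large cup's mouth at (503,327), almost over the trivet at (508,398). Computing the remaining angle.

```bash
python3 - <<'E'
from m import *
w=load('w3'); a=load('a4'); s=.64
q=[fz(w,u*s,v*s,z)[:2] for u,v,z in((188,88,220),(775,365,220),(545,235,234),(497,325,220),(650,0,220))]
print(np.round(q)); d=q[0]-q[1]; print('arm4->2 yaw',np.degrees(np.arctan2(*d[::-1])), np.hypot(*d))
k=240/778; f=lambda u,v,z: atz(a,150+u*k,115+v*k,z)[:2]
big=f(503,327,217); t=f(508,399,9); hub=f(367,242,232); s1=f(449,146,217); s2=f(273,365,217)
print(big,t,hub,s1,s2,big-t); d=s1-s2; print(np.degrees(np.arctan2(*d[::-1])),np.degrees(np.arctan2(*(big-hub)[::-1])),np.degrees(np.arctan2(*(t-hub)[::-1])))
E
```

```text
[[ 590.   98.]
 [ 566. -158.]
 [ 578.  -25.]
 [ 544.  -25.]
 [ 671.  -39.]]
arm4->2 yaw 84.81418484549994 256.29129082501873
[730.36651713 -40.04717035] [741.28815654  -2.64750843] [582.70627004 -30.10960927] [593.56205362 117.08256863] [ 569.08188646 -177.19438364] [-10.92163941 -37.39966192]
85.24465580136894 -3.850210291819843 9.824645183197177
```

```bash
python3 - <<'E'
from arc import *
arc(np.array([510.1,-4.2]),161.7,178,8,R=72.5,k=1)
E
```

```text
0 [510.1  -4.2] [[-0.01, 0.02], [-0.03, 0.04], [-0.04, 0.06], [-0.06, 0.09], [-0.07, 0.11], [-0.08, 0.13], [-0.09, 0.16], [-0.1, 0.18]]
```

Emit:
arm_command --rows '[{"xyz": [-0.01,0.02,0],"angular": [0,0,0],"jaw": 0},{"xyz": [-0.03,0.04,0],"angular": [0,0,0],"jaw": 0},{"xyz": [-0.04,0.06,0],"angular": [0,0,0],"jaw": 0},{"xyz": [-0.06,0.09,0],"angular": [0,0,0],"jaw": 0},{"xyz": [-0.07,0.11,0],"angular": [0,0,0],"jaw": 0},{"xyz": [-0.08,0.13,0],"angular": [0,0,0],"jaw": 0},{"xyz": [-0.09,0.16,0],"angular": [0,0,0],"jaw": 0},{"xyz": [-0.1,0.17,0],"angular": [0,0,0],"jaw": 0},{"xyz": [-0.1,0.18,0],"angular": [0,0,0],"jaw": 0},{"xyz": [-0.1,0.18,0],"angular": [0,0,0],"jaw": 0}]'

```text
time_s: 8.17
position: [506.3, -24.3, 202.6]
tool_rot: [[0.949, 0.316, -0.001], [0.316, -0.949, -0.0], [-0.001, -0.0, -1.0]]
force: [-0.4, 1.2, 0.6]
opening: 0.005
gripper_force: 0.3
```

Emit:
arm_command --rows '[{"xyz": [0,-0.1,0],"angular": [0,0,0],"jaw": 0},{"xyz": [0,-0.25,0],"angular": [0,0,0],"jaw": 0},{"xyz": [0,-0.25,0],"angular": [0,0,0],"jaw": 0},{"xyz": [0,-0.25,-0.4],"angular": [0,0,0],"jaw": 0},{"xyz": [0,-0.25,-0.8],"angular": [0,0,0],"jaw": 0},{"xyz": [0,-0.25,-1],"angular": [0,0,0],"jaw": 0},{"xyz": [0,-0.25,-1],"angular": [0,0,0],"jaw": 0}]'

```text
time_s: 8.75
position: [501.7, -0.7, 307.8]
tool_rot: [[0.948, 0.317, 0.009], [0.317, -0.948, -0.002], [0.008, 0.005, -1.0]]
force: [0.1, -0.8, -0.7]
opening: 0.004
gripper_force: 0.0
```

```bash
python3 - <<'E'
from arc import *
c=snap('wrist','w5.png');x=c['pixels'][:,:,::-1];c=snap('scene','a5.png')
y=c['pixels'][115:300,150:390,::-1]
cv2.imwrite('pics/m5.png',np.vstack([cv2.resize(y,(516,398),interpolation=cv2.INTER_CUBIC)[:,:512],x[:200]]))
cv2.imwrite('pics/m5w.png',cv2.resize(x,(800,600),interpolation=cv2.INTER_CUBIC))
cv2.imwrite('pics/m5a.png',cv2.resize(y,(778,600),interpolation=cv2.INTER_CUBIC))
E
```

```text
(no output)
```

View pics/m5w.png

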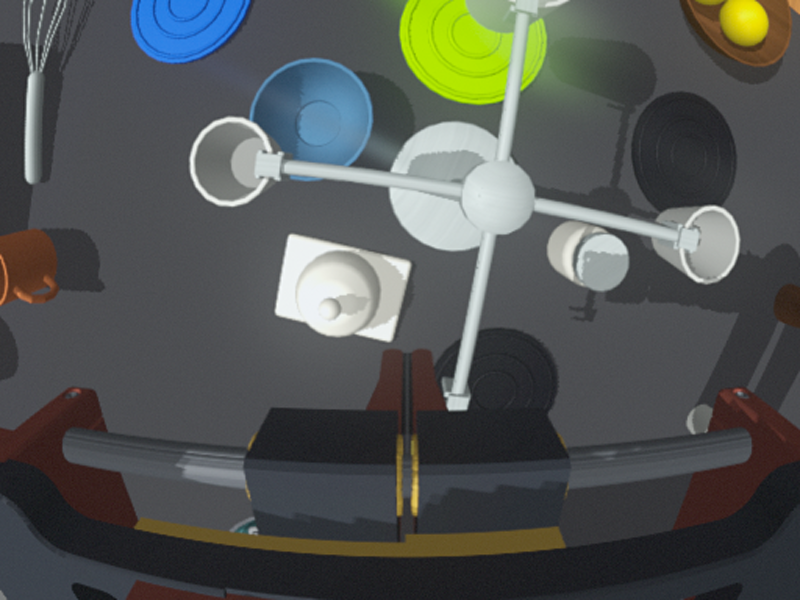

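View pics/m5a.png

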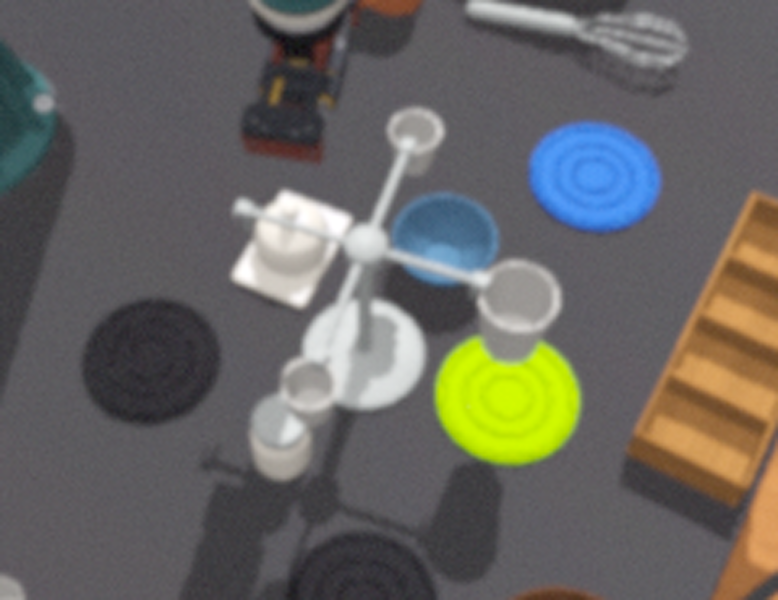

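The fingers are clear of the rotor. The scene crop has the large cup's mouth at (519,296) and the trivet at (508,399). The wrist view has small-cup clips at (270,165) and (687,238), clip 3 at (456,401), and the hub at (498,198).

```bash
python3 - <<'E'
from m import *
w=load('w5'); a=load('a5'); s=.64
q=[fz(w,u*s,v*s,z)[:2] for u,v,z in((270,165,220),(687,238,220),(498,197,234),(456,400,220),(524,5,220),(473,31,9))]
ang=lambda d:np.degrees(np.arctan2(*d[::-1])).round(1)
print(np.round(q).tolist(),ang(q[0]-q[1])-90,ang(q[4]-q[3]),ang(q[5]-q[2]))
k=240/778; f=lambda u,v,z: atz(a,150+u*k,115+v*k,z)[:2]
big=f(519,296,217);t=f(508,399,9);hub=f(367,242,232)
hsv=cv2.cvtColor(a['pixels'],cv2.COLOR_RGB2HSV); m=cv2.inRange(hsv,(30,150,120),(50,255,255)); ys,xs=np.where(m)
e=cv2.fitEllipse(cv2.convexHull(np.c_[xs,ys].astype(np.int32)));print('triv',atz(a,*e[0],9))
print(big,t,hub,big-t,ang(big-hub),ang(t-hub),ang(f(416,131,217)-f(309,383,217))-90)
E
```

```text
[[556.0, 95.0], [600.0, -152.0], [577.0, -26.0], [456.0, -48.0], [688.0, -8.0], [735.0, 6.0]] 10.0 9.9 11.3
triv [738.31900911  -2.30907307   9.        ]
[728.77416331  -3.46809274] [741.28815654  -2.64750843] [582.70627004 -30.10960927] [-12.51399323  -0.82058431] 10.3 9.8 9.599999999999994
```

The rotor stands at about 10° and the trivet bears about 10.5°, leaving the cup about 10 mm off centre, almost all of it radial. That is inside the 30 mm limit, and the trivet hasn't moved.

```bash
python3 -c "from station import hand_in; print(hand_in())"
```

```text
the job is handed in; nothing more can be done
None
```

I turned the carousel until the large cup hung about 10 mm off the lime trivet's centre by the camera (limit 30 mm), drew the finger clear, and handed the job in; no verdict came back.

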